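# Log a dried sample plate at the code reader

## Robot

A 6-joint arm with a two-finger parallel gripper is mounted at the origin on the work surface. World frame = base frame: x ahead of the robot, y to its left, z up, the work surface at z = 0. Lengths are in m, angles in degrees, forces in N, time in s.
With the tool pointing down it reaches from about 0.3 to 0.75 m from the base axis. Payload 8.5 kg.
Tool frame: the origin (TCP) lies midway between the tips of the shut fingers; the grasp point (between the pads) lies env.tcp_to_grasp behind it (env.tcp_to_grasp is the distance from the TCP to the grasp point, in m); z points along the fingers, y is the line along which they close (so a half turn about z gives the same grasp; the last joint's range is limited). The gripper opens to 85 mm and grips with 20 to 120 N. Pads are 22 mm wide; open, the fingers measure 114 mm over their backs; the gripper's body (76 mm by 85 mm) begins 54 mm behind the grasp point. The pads swing forward as they close: fully open they stand 13 mm farther back than shut.
Start: joints at [-81.549, 21.807, 74.336, -0, 83.858, -12.336], TCP at [0.195, -0.514, 0.231] pointing down, gripper open.
Joint ranges: [-178.18, 178.18], [-50.72, 133.34], [12.68, 142.11], [-81.47, 261.47], [9.98, 163.14], [-165.26, 165.26]. Speed limits (degrees/s): [136.94, 136.94, 180, 180, 180, 180].

## Interface

Orientations are given as a 3x3 rotation matrix whose columns are the frame's x, y, z axes.
In Python, from rig import observe, optics, job, env gives the robot as it stands. The module is installed in compiled form; this text tells all that it offers.
- The arm moves only by the shell command python3 -m jog 'ROWS' [FORCE]. ROWS is JSON, a list of rows, each a list of 7 numbers: the turn, a rotation vector about the tool's x, y, z in rad, then the shift along the tool's x, y, z in m, then the opening in per cent of the stroke, from 0 (shut) to 100 (fully open). A call has 1 to 10 rows; each row shifts and turns the commanded pose from where the row before left it, along the tool's axes as they then stand; what a row does not reach is not made up. A row lasts 1/8 s, in which the tool goes at most 62.5 mm and 10.7 degrees, less where a joint would pass 70% of its speed; a pose out of reach is approached as far as the arm can. A call is refused whole if a number of a shift passes 0.0625 or a number of a turn 0.188, either way. A call with a gripper value outside its range is refused whole. The fingers move at their own pace and stop on an object; FORCE is the grip in N (left out, the last holds). Time passes only in rows, so rows that do not move let the fingers close. It gives the time, the measured TCP pose, the force, the opening and the grip force at its end, in the units of the state.
- observe(): the state, without advancing time (a new reading comes with each control period).
- optics.get_image(name): name is "scene" or "top" or "wrist"; returns a dict with "pixels" (420x560x3 uint8, red, green, blue), "mtx" (3x3 intrinsics, pixels), "dist_coeffs" ([k1, k2, p1, p2, k3] as OpenCV has them; the pictures are not rectified), "rvec" (rotation vector, rad) and "tvec" (3), from world to camera coordinates, as OpenCV has them. Camera axes: x right, y down, z forward; pixel columns grow to the right and rows downward; lengths in m; the calibration is good to about 2 mm. A picture is of the moment at which its call begins. There is no depth.
- job.close_job(): hands the job in; it is judged then, once.
The state is a dict: "time_s": time; "q": joint angles; "qvel": joint speeds; "joint_efforts": joint torques, N m; "position": TCP position; "tool_rot": TCP orientation; "ft_force": force on the tool from outside, world axes, zero at the start; "wrist_torque": the same for the moment, N m; "grip_width": finger opening in m; "gripper_force": force on a finger pad.
Only numpy, scipy, OpenCV 4.12 (cv2) and the standard library are available. Lean on these libraries where they do the work, as an engineer would, in place of code of your own. Each camera call takes 0.05 s, during which the arm holds its last target. There are 200 camera calls.

## Task

Lift the glass plate that hangs under the green tab off its peg and hold it up to the code reader, label face up towards the window, so that the printed code on its frosted end is square in front of the window, about 12 cm away; the notched corner tells you which end is frosted and which face carries the label. Leave the other two plates hanging and the glassware alone, and finish while still holding the plate steady there, clear of the stand and the reader.

Things in the scene. Friction and masses are not known exactly. Their poses are not given: they have to be found in the camera images.
- plate_a_mid (a point): Centre of the first of three like glass plates, 110 x 45 x 5 mm, 60 g; any may hang on any peg. Axes: x along its length to the frosted end, y across, z straight out of the label face. Tinted clear glass, frosted white over the last 40 mm at +x. A 13 mm hanging hole at each end, 43 mm from the centre: a plate may hang by either end and face either way.
- plate_a_label (a point): Centre of the first plate's printed code (black dots, 18 x 34 mm patch): on the label face of the frosted end, 26 mm from the plate's centre along x, 2.5 mm up z. Plate axes. The code is on this face only. A 10 x 10 mm notch is cut from the frosted end's corner at +x, -y: seen facing the label with the frosted end up, it is the top right corner.
- plate_b_mid (a point): Centre of the second plate, same make and axes as the first.
- plate_b_label (a point): Centre of the second plate's printed code, as on the first.
- plate_c_mid (a point): Centre of the third plate, same make and axes as the first.
- plate_c_label (a point): Centre of the third plate's printed code, as on the first.
- tab_green_top (a point): Top of the green tab, 26 x 34 mm, clipped on the stand's bar behind one of the three pegs; it marks the plate to take (white tabs sit over the other two). It is 13 mm above that peg's centre line and 44 mm behind the mid-plane of the plate hanging there. Its x axis is level and points from the peg's free end back to the bar.
- drying_stand: Fixed stand: white drip tray 160 x 360 x 18 mm, an upright at each end, aluminium bar 20 x 20 mm, 200 mm high (its middle), 50 mm along +x of the origin. Three pegs, 110 mm apart along y, point to -x. Origin: bench level under the middle peg, 6 mm on the free-end side of the plates' mid-plane.
- peg_tip (a point): Tip of the middle peg. Pegs are 5 mm steel rod, 200 mm above the bench: level for 39 mm from the bar, then bent up for the last 22 mm, rising 10 mm (24 degrees). A plate hangs by its hole just behind the bend, its plane across the peg, its upper end 8 mm above the peg's centre line. Axes as the stand: pegs point to -x.
- bend (a point): Bend of the middle peg. To free a plate raise it 4 mm (peg in mid-hole), then draw it towards the peg's free end, climbing with the bend, 40 mm or more; lifted straight up, the hole catches on the peg after 8 mm. The side edges below the peg are free to grip; neighbouring plates are 65 mm apart, edge to edge.
- reader_window (a point): Centre of the code reader's window. The reader is a grey box, 62 mm deep, 52 wide, 40 high, with a black front; fixed. It looks down at 45 degrees along its own -x axis (+x points back into the box and upward, y is level) and reads codes about 120 mm in front of it. The window is 310 mm above the bench.
- reader_stand: Fixed stand of the code reader. Origin: bench level, right under the reading spot (the spot is 225 mm up, 120 mm in front of the window). Its x axis is level, from that spot towards the 16 mm post, 394 mm tall, which stands 200 mm along +x of the origin on a round base of 62 mm radius.
- glass_cell: Closed glass cell with red caps, 80 mm in diameter, 126 mm tall, on a white magnetic stirrer (150 x 150 x 80 mm, fixed). Origin: centre of its underside. Leave alone.
- wash_bottle: White wash bottle, 66 mm in diameter, 178 mm tall with its spout. Origin: centre of its underside. Leave alone.
- reagent_jar: Amber jar with a black cap, 56 mm in diameter, 85 mm tall. Origin: centre of its underside. Leave alone.
Mind the look-alikes: they are no part of the job. What is shaped like the part that bears plate_a_mid but blue, orange or red is not meant.

How it is judged (in metres and radians):
On the way:
1. the plate under the green tab is in the gripper, off its peg and clear of the stand, the others still hanging (((contact force between the fingers and plate_a above 1 N and contact force between plate_a and drying_stand below 0.05 N and horizontal distance between plate_a_mid and tab_green_top above 0.085 m and height (world z) of plate_a_mid above 0.12 m and distance of each of plate_b_mid, plate_c_mid from where it was at the start of the episode below 0.03 m and horizontal distance between each of plate_b_mid, plate_c_mid and tab_green_top above 0.09 m) or (contact force between the fingers and plate_b above 1 N and contact force between plate_b and drying_stand below 0.05 N and horizontal distance between plate_b_mid and tab_green_top above 0.085 m and height (world z) of plate_b_mid above 0.12 m and distance of each of plate_a_mid, plate_c_mid from where it was at the start of the episode below 0.03 m and horizontal distance between each of plate_a_mid, plate_c_mid and tab_green_top above 0.09 m) or (contact force between the fingers and plate_c above 1 N and contact force between plate_c and drying_stand below 0.05 N and horizontal distance between plate_c_mid and tab_green_top above 0.085 m and height (world z) of plate_c_mid above 0.12 m and distance of each of plate_a_mid, plate_b_mid from where it was at the start of the episode below 0.03 m and horizontal distance between each of plate_a_mid, plate_b_mid and tab_green_top above 0.09 m))), for 0.2 s.
At the end, for the whole second after the job is handed in: The green-tab plate rests in the fingers, clear of stand and reader, its centre over 12 cm up; label upward and square to the window within 20 degrees; code 7 to 17 cm before the window, within 3 cm of its axis either way; the other two plates within 3 cm of where they hung (((contact force between the fingers and plate_a above 1 N and contact force between plate_a and drying_stand below 0.05 N and contact force between plate_a and reader_stand below 0.05 N and height (world z) of plate_a_mid above 0.12 m and x of plate_a_label in the frame of reader_window between -0.17 and -0.07 m and y of plate_a_label in the frame of reader_window between -0.03 and 0.03 m and z of plate_a_label in the frame of reader_window between -0.03 and 0.03 m and z of reader_window in the frame of plate_a_label above 0.05 m and angle between the z axis of plate_a_label and the x axis of reader_window, either way round below 0.35 rad and angle between plate_a_label's own z axis and vertical below 1.2 rad and linear speed of plate_a below 0.03 m/s and distance of each of plate_b_mid, plate_c_mid from where it was at the start of the episode below 0.03 m and horizontal distance between each of plate_b_mid, plate_c_mid and tab_green_top above 0.09 m) or (contact force between the fingers and plate_b above 1 N and contact force between plate_b and drying_stand below 0.05 N and contact force between plate_b and reader_stand below 0.05 N and height (world z) of plate_b_mid above 0.12 m and x of plate_b_label in the frame of reader_window between -0.17 and -0.07 m and y of plate_b_label in the frame of reader_window between -0.03 and 0.03 m and z of plate_b_label in the frame of reader_window between -0.03 and 0.03 m and z of reader_window in the frame of plate_b_label above 0.05 m and angle between the z axis of plate_b_label and the x axis of reader_window, either way round below 0.35 rad and angle between plate_b_label's own z axis and vertical below 1.2 rad and linear speed of plate_b below 0.03 m/s and distance of each of plate_a_mid, plate_c_mid from where it was at the start of the episode below 0.03 m and horizontal distance between each of plate_a_mid, plate_c_mid and tab_green_top above 0.09 m) or (contact force between the fingers and plate_c above 1 N and contact force between plate_c and drying_stand below 0.05 N and contact force between plate_c and reader_stand below 0.05 N and height (world z) of plate_c_mid above 0.12 m and x of plate_c_label in the frame of reader_window between -0.17 and -0.07 m and y of plate_c_label in the frame of reader_window between -0.03 and 0.03 m and z of plate_c_label in the frame of reader_window between -0.03 and 0.03 m and z of reader_window in the frame of plate_c_label above 0.05 m and angle between the z axis of plate_c_label and the x axis of reader_window, either way round below 0.35 rad and angle between plate_c_label's own z axis and vertical below 1.2 rad and linear speed of plate_c below 0.03 m/s and distance of each of plate_a_mid, plate_b_mid from where it was at the start of the episode below 0.03 m and horizontal distance between each of plate_a_mid, plate_b_mid and tab_green_top above 0.09 m))); the arm keeps its last pose, push and grip.
It fails at once if the glass cell is shifted by more than 3 cm or knocked over (distance of glass_cell from where it was at the start of the episode above 0.03 m or angle between glass_cell's own z axis and vertical above 0.5 rad).
It fails at once if the wash bottle is shifted by more than 3 cm or knocked over (distance of wash_bottle from where it was at the start of the episode above 0.03 m or angle between wash_bottle's own z axis and vertical above 0.5 rad).
It fails at once if the amber jar is shifted by more than 3 cm or knocked over (distance of reagent_jar from where it was at the start of the episode above 0.03 m or angle between reagent_jar's own z axis and vertical above 0.5 rad).
It fails at once if a second plate is pulled off or shoved more than 6 cm (distance of each of plate_a_mid, plate_b_mid from where it was at the start of the episode above 0.06 m or distance of each of plate_a_mid, plate_c_mid from where it was at the start of the episode above 0.06 m or distance of each of plate_b_mid, plate_c_mid from where it was at the start of the episode above 0.06 m).
It also fails if it takes over 42 s, if anything falls off the work surface, if the arm or the gripper's body presses on something with over 40 N, if the wrist force passes 120 N, or if a joint passes its speed limit or range.

## Working session

There is one attempt and no reset: what is moved stays moved. The work goes in short steps, Python scripts to look and compute and a shell command to move; the robot and the scene stay as the last step left them, time stands still between calls to the robot, and variables do not carry over. Pictures are saved under pics/ and viewed, at most 10 in all, crops included, and the job is handed in when it is done.

```bash
mkdir -p pics
cat > h.py <<'E'
import numpy as np, cv2
from rig import observe, optics, job, env
def grab(n):
    im=optics.get_image(n); np.save(f'{n}.npy',im,allow_pickle=True); return im
def load(n): return np.load(f'{n}.npy',allow_pickle=True).item()
def proj(im,P):
    p,_=cv2.projectPoints(np.atleast_2d(np.array(P,float)),np.array(im['rvec'],float),np.array(im['tvec'],float),np.array(im['mtx']),np.array(im['dist_coeffs'],float)); return p[:,0]
def ray(im,uv):
    n=cv2.undistortPoints(np.array([[uv]],float),np.array(im['mtx']),np.array(im['dist_coeffs'],float))[0,0]
    R=cv2.Rodrigues(np.array(im['rvec'],float))[0]; t=np.array(im['tvec'],float).ravel()
    return -R.T@t, R.T@np.array([n[0],n[1],1])
def atz(im,uv,z):
    o,d=ray(im,uv); return o+d*(z-o[2])/d[2]
def save(im,name,box=None,s=1):
    p=im['pixels'][:,:,::-1]
    if box: p=p[box[1]:box[3],box[0]:box[2]]
    cv2.imwrite(f'pics/{name}.png',cv2.resize(p,None,fx=s,fy=s,interpolation=cv2.INTER_CUBIC))
E
python3 - <<'E'
from h import *
a=grab('scene');b=grab('top')
save(a,'scene1',s=1.42);save(b,'top1',s=1.42)
s=observe();print(s['position'],s['tool_rot'],s['grip_width'],env.tcp_to_grasp)
for i in(a,b):print(ray(i,(280,210)))
E
```

```text
[ 0.19513784 -0.51394467  0.23078492] [[ 9.34914938e-01  3.54871845e-01 -1.76936537e-04]
 [ 3.54871775e-01 -9.34914120e-01  1.26925625e-03]
 [ 2.85002842e-04 -1.24943641e-03 -9.99999179e-01]] 0.08591231646370144 0.0187
(array([1.07938988, 0.60588443, 0.81433219]), array([-0.51444625, -0.58873454, -0.6237312 ]))
(array([ 0.21130547, -0.01170156,  1.75959638]), array([ 0.23342858, -0.00249178, -0.97240973]))
```

View pics/scene1.png

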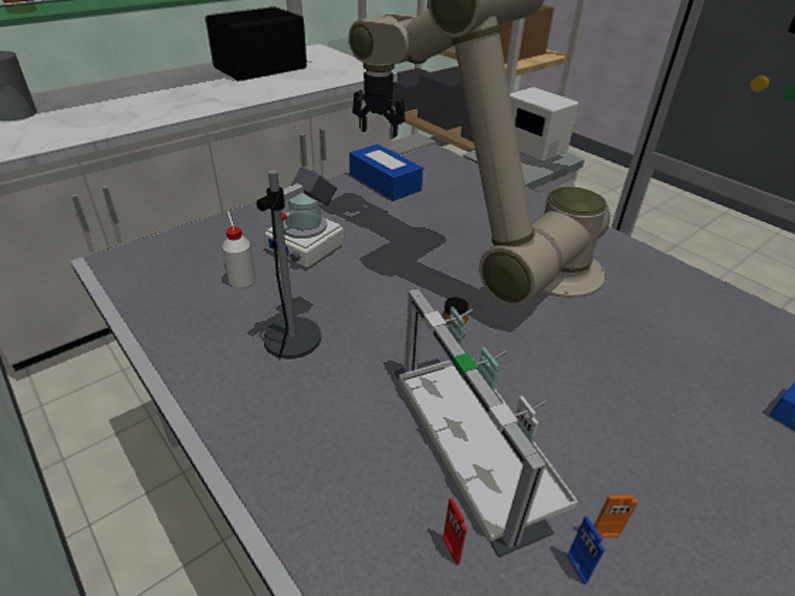

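View pics/top1.png

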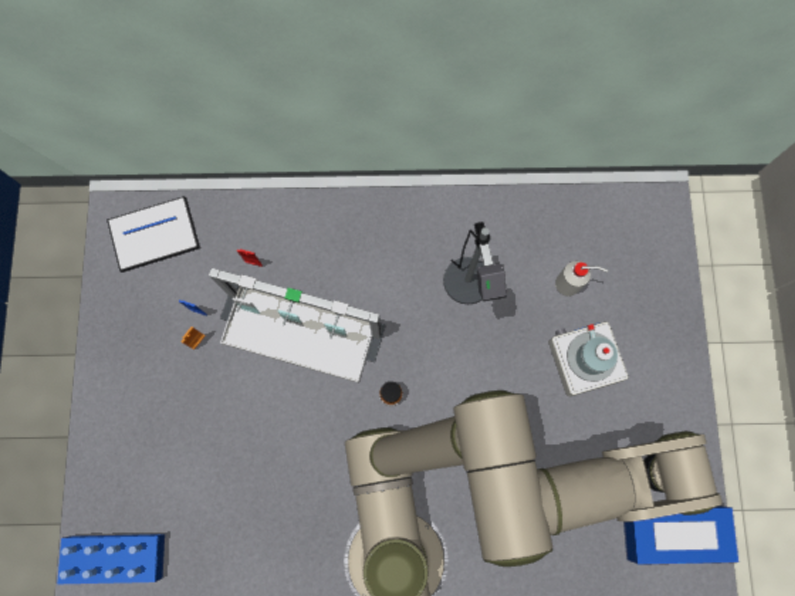

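The scene view shows the stand with the green tab at (467,362) over the middle peg, white tabs over the other two, and the reader at about (315,185). The top view shows the green tab at (293,295) and the reader at about (490,280). Look-alikes: the red (455,530), blue (587,550) and orange (617,515) cards standing on the bench, and the two plates under white tabs at (457,322) and (527,418). My choice is the middle plate, at (488,365).

Run:
```python
from h import *
a=load('scene');b=load('top')
k=1/1.42
hsv=cv2.cvtColor(b['pixels'],cv2.COLOR_RGB2HSV); 
for n,im in(('scene',a),('top',b)):
    h=cv2.cvtColor(im['pixels'],cv2.COLOR_RGB2HSV); m=cv2.inRange(h,(50,150,60),(75,255,255))
    N,_,st,c=cv2.connectedComponentsWithStats(m)
    for i in range(1,N):
        if st[i,4]>20: print(n,st[i],c[i],atz(im,c[i],.213))
for p in((212,272),(378,318)): print('bar',atz(b,np.array(p)*k,.21))
print('base',atz(b,np.array((467,282))*k,.0),'posttop',atz(b,np.array((480,228))*k,.394), 'scene base',atz(a,np.array((292,338))*k,.0),'scn posttop',atz(a,np.array((272,175))*k,.394))
print('reader back ctr guess', atz(b,np.array((492,282))*k,.33))
for n,u in(('cell',(603,352)),('bottle',(576,272)),('jar',(391,393))): print(n,atz(b,np.array(u)*k,.085))
A=a['pixels'][190:330,270:400][:,:,::-1];B=b['pixels'][150:290,130:290][:,:,::-1]
C=b['pixels'][140:230,300:370][:,:,::-1]
f=lambda x,h:cv2.resize(x,(int(x.shape[1]*h/x.shape[0]),h),interpolation=cv2.INTER_CUBIC)
cv2.imwrite('pics/crop1.png',np.hstack([f(A,420),f(C,420)]))
cv2.imwrite('pics/crop2.png',f(A,600))
```

```text
scene [320 249  17  13 125] [327.432 254.76 ] [0.60156859 0.22292094 0.213     ]
top [202 204   9   8  51] [206.15686275 207.2745098 ] [0.59601468 0.22085034 0.213     ]
bar [0.65261795 0.40586752 0.21      ]
bar [0.53840566 0.02917183 0.21      ]
base [ 0.67331774 -0.19610682  0.        ] posttop [ 0.68319464 -0.18597755  0.394     ] scene base [ 6.79007476e-01 -1.96432524e-01 -1.11022302e-16] scn posttop [ 0.68709153 -0.18131373  0.394     ]
reader back ctr guess [ 0.58568536 -0.21396244  0.33      ]
cell [ 0.47112596 -0.50679722  0.085     ]
bottle [ 0.67142727 -0.45703329  0.085     ]
jar [0.38274505 0.0038926  0.085     ]
```

View pics/crop1.png

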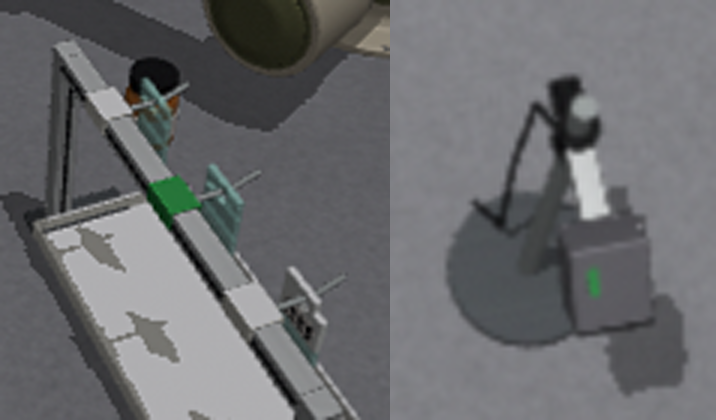

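The crop shows the target at about (222,205), hanging by its clear end with the frosted end down. Its label face can't be seen from here. Next I fit the reader pose and start moving.

```bash
python3 - <<'E'
from h import *
from scipy.optimize import least_squares
a=load('scene');b=load('top')
cp=lambda u,v:(300+(u-390)/4.667,140+v/4.667)
def pts(p):
    c,s=np.cos(p[2]),np.sin(p[2]);o=np.array([p[0],p[1],0]);h=np.array([c,s,0]);y=np.array([-s,c,0]);u=np.array([0,0,1.])
    w=o+h*.0849+u*.31;X=(h+u)/2**.5;Z=(u-h)/2**.5
    return [o+.2*h+.394*u, w+.026*y+.02*Z, w-.026*y+.02*Z, o+.2*h],[o+.2*h+.394*u,o+.2*h]
T=np.array([cp(585,110),cp(575,335),cp(652,320),cp(530,270)]);S=np.array([(272/1.42,175/1.42),(292/1.42,338/1.42)])
def res(p):
    t,s=pts(p);return np.r_[(proj(b,t)-T).ravel(),(proj(a,s)-S).ravel()]
r=least_squares(res,[.49,-.235,.25],loss='soft_l1');print(r.x,np.degrees(r.x[2]),res(r.x).round(1))
E
python3 -m jog '[[0,0,0,0.03,-0.033,-0.0125,100],[0,0,0,0.03,-0.033,-0.0125,100],[0,0,0,0.03,-0.033,-0.0125,100],[0,0,0,0.03,-0.033,-0.0125,100],[0,0,0,0.03,-0.033,-0.0125,100],[0,0,0,0.03,-0.033,-0.0125,100],[0,0,0,0.03,-0.033,-0.0125,100],[0,0,0,0.03,-0.033,-0.0125,100],[0,0,0,0.03,-0.033,0,100],[0,0,0,0.03,-0.033,0,100]]'
```

```text
[ 0.48074403 -0.22884762  0.16115711] 9.233622156568043 [ 0.  -1.4 -0.2  0.2  0.4  0.4 -1.  -0.5  0.1 -3.2  0.2 -0.2]
time_s: 1.35
position: [0.3587, -0.0977, 0.3313]
tool_rot: [[0.935, 0.355, 0.0], [0.355, -0.935, 0.0], [0.0, -0.0, -1.0]]
ft_force: [0.4, 0.1, -0.1]
grip_width: 0.0858
gripper_force: 0.0
```

```bash
python3 -m jog '[[0,0,0,0.0255,-0.047,0.004,100],[0,0,0,0.0255,-0.047,0.004,100],[0,0,0,0.0255,-0.047,0.004,100],[0,0,0,0.0255,-0.047,0.004,100],[0,0,0,0.0255,-0.047,0.004,100],[0,0,0,0.0255,-0.047,0.004,100],[0,0,0,0.0255,-0.047,0.004,100],[0,0,-0.177,0,0,0,100],[0,0,-0.177,0,0,0,100],[0,0,-0.177,0,0,0,100]]' && python3 -m jog '[[0,0,-0.177,0,0,0,100],[0,0,-0.177,0,0,0,100],[0,0,-0.177,0,0,0,100],[0,0,-0.177,0,0,0,100],[0,0,-0.177,0,0,0,100],[0,0,-0.177,0,0,0,100],[0,0,-0.177,0,0,0,100],[0,0,-0.177,0,0,0,100],[0,0,-0.177,0,0,0,100],[0,0,-0.177,0,0,0,100]]' && python3 -m jog '[[0,0,-0.177,0,0,0,100],[0,-0.16,0,0,0,0,100],[0,-0.16,0,0,0,0,100],[0,-0.16,0,0,0,0,100],[0,-0.16,0,0,0,0,100],[0,-0.16,0,0,0,0,100],[0,-0.16,0,0,0,0,100],[0,0,0,0,0,0,100]]'
python3 - <<'E'
from h import *
print(observe()['q'])
w=grab('wrist');save(w,'w1',s=1.42)
o,d=ray(w,(280,210));print(o,d)
for p in([.556,.235,.098],[.556,.235,.153],[.556,.235,.208]):print(proj(w,p)*1.42)
E
```

```text
time_s: 2.6
position: [0.4085, 0.2719, 0.3029]
tool_rot: [[0.622, 0.783, -0.001], [0.783, -0.622, -0.0], [-0.001, -0.001, -1.0]]
ft_force: [1.0, 0.2, -0.4]
grip_width: 0.0852
gripper_force: 0.0
time_s: 3.85
position: [0.4085, 0.2717, 0.303]
tool_rot: [[-0.891, 0.455, -0.001], [0.455, 0.891, -0.0], [0.001, -0.001, -1.0]]
ft_force: [-0.4, -0.3, 0.1]
grip_width: 0.0853
gripper_force: 0.0
time_s: 4.85
position: [0.4073, 0.2719, 0.3015]
tool_rot: [[-0.552, 0.294, 0.78], [0.167, 0.956, -0.243], [-0.817, -0.004, -0.576]]
ft_force: [-0.4, 0.1, 0.1]
grip_width: 0.0856
gripper_force: 0.0
[ 40.92134034   8.24066383 100.78774506 -59.77622091  53.48549437
  -1.76189177]
[0.2483422  0.32031395 0.31521046] [ 0.92067647 -0.27877072 -0.2733661 ]
[[407.88957122 136.4535052 ]]
[[408.19980397 202.76434173]]
[[408.53831542 275.1733837 ]]
```

View pics/w1.png

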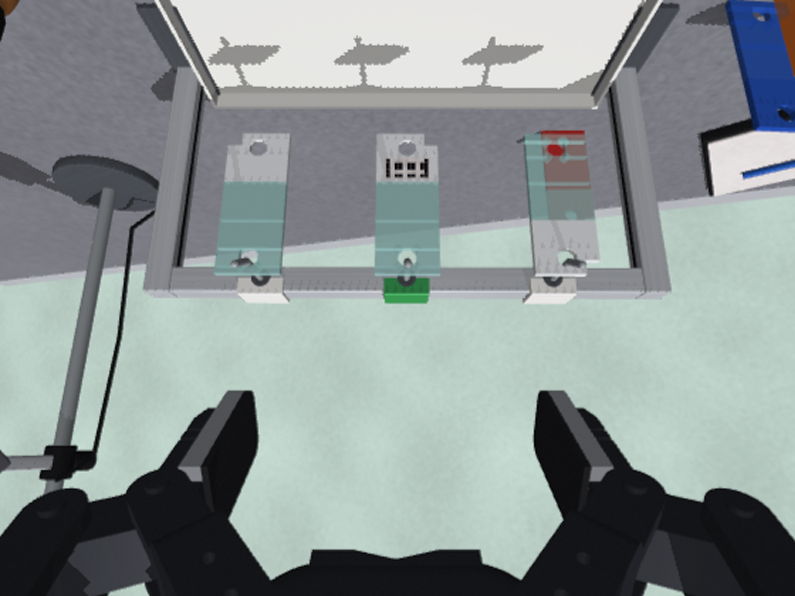

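The target plate is at (408,205): frosted end down, notch at (432,138), code facing the robot. My predicted points match its outline to within about 3 px. Neighbours are at (255,205) and (562,205). The grip goes at about 33 mm below centre, on the side edges.

```bash
python3 -m jog '[[0,0,0,0.015,0.0023,0.0396,100],[0,0,0,0.015,0.0023,0.0396,100],[0,0,0,0.015,0.0023,0.0396,100],[0,0,0,0.015,0.0023,0.0396,100],[0,0,0,0,0,0.02,100],[0,0,0,0,0,0,100]]'
python3 - <<'E'
from h import *
s=observe();R=s['tool_rot'];print(np.array(R).T@(np.array([.5706,.2305,.1093])-s['position']))
w=grab('wrist');save(w,'w2',s=1.42)
for p in([.556,.235,.098],[.556,.235,.153],[.556,.235,.208]):print(proj(w,p)*1.42)
y=np.array([.29,.957,0])
for z in(.098,.208):
  for k in(-1,1):print(proj(w,np.array([.556,.235,z])+k*.0225*y)*1.42)
E
```

```text
time_s: 5.65
position: [0.5208, 0.2514, 0.1602]
tool_rot: [[-0.556, 0.304, 0.774], [0.174, 0.953, -0.248], [-0.812, -0.003, -0.583]]
ft_force: [-0.6, -0.1, 0.7]
grip_width: 0.0854
gripper_force: 0.0
[ 0.01003965 -0.00461308  0.07334793]
[[385.76561851 260.92285389]]
[[384.68572106 385.44091518]]
[[383.42267579 531.15972143]]
[[335.48652588 261.04656279]]
[[436.18828708 260.79910867]]
[[324.59854849 530.85276292]]
[[442.44351831 531.46462584]]
```

View pics/w2.png

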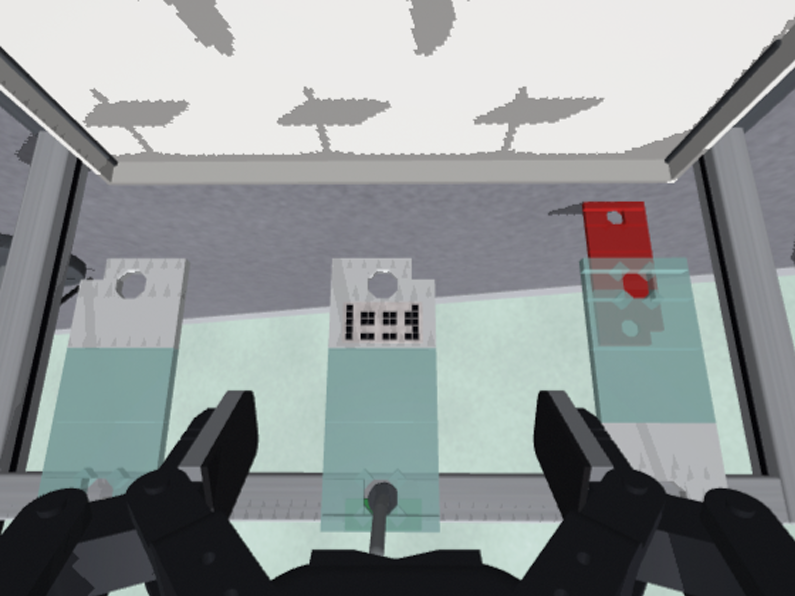

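The plate edges at (331–436, 258) and (322–440, 531) agree with the prediction to about 1 mm. Going in to grip.

```bash
python3 -m jog '[[0,0,0,0.005,-0.003,0.01,100],[0,0,0,0.005,-0.0025,0.02,100],[0,0,0,0,0,0.02,100],[0,0,0,0,0,0.02,100],[0,0,0,0,0,0.003,100],[0,0,0,0,0,0,100]]' 45 && python3 -m jog '[[0,0,0,0,0,0,45],[0,0,0,0,0,0,40],[0,0,0,0,0,0,20],[0,0,0,0,0,0,0],[0,0,0,0,0,0,0],[0,0,0,0,0,0,0]]' 45
python3 - <<'E'
from h import *
w=grab('wrist');save(w,'w3',s=1.42)
E
```

```text
time_s: 6.45
position: [0.5724, 0.241, 0.1248]
tool_rot: [[-0.582, 0.314, 0.75], [0.181, 0.949, -0.257], [-0.793, -0.014, -0.609]]
ft_force: [-0.2, -0.3, -0.1]
grip_width: 0.0853
gripper_force: 0.0
time_s: 7.2
position: [0.5725, 0.2409, 0.1255]
tool_rot: [[-0.581, 0.314, 0.751], [0.181, 0.949, -0.257], [-0.794, -0.013, -0.608]]
ft_force: [-1.3, -4.9, 5.5]
grip_width: 0.0457
gripper_force: 44.3
```

View pics/w3.png

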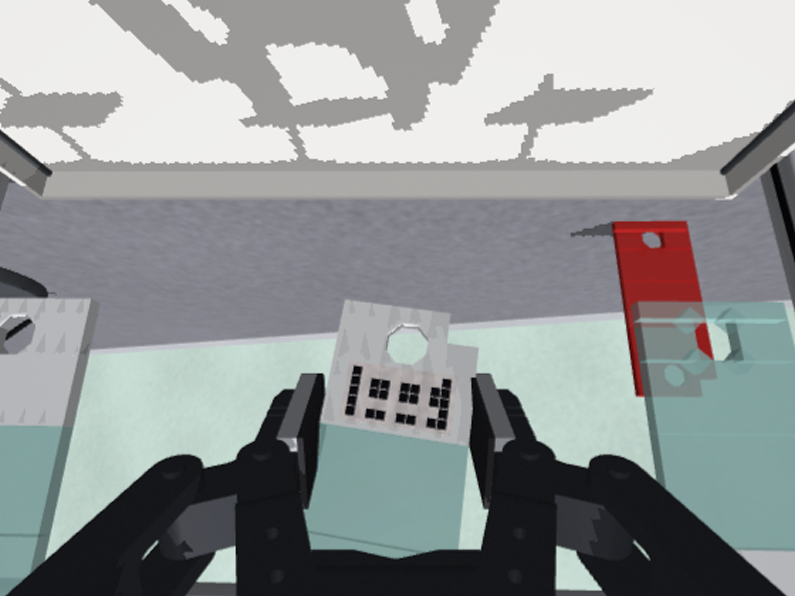

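The fingers hold the plate by its edges at about 46 mm, next to the code. It is twisted about 8° in its own plane because the arm stopped at a joint limit. The twist doesn't matter for reading. Now lift 4 mm and draw it off.

```bash
python3 -c "
from h import *;print(observe()['q'])"; python3 -m jog '[[0,0,0,-0.0016,0,-0.0012,0],[0,0,0,-0.0016,0,-0.0012,0],[0,0,0,0,0,0,0]]' && python3 -m jog '[[0,0,0,0.0012,-0.0002,-0.0043,0],[0,0,0,0.0013,-0.0002,-0.0053,0],[0,0,0,0.0013,-0.0002,-0.0053,0],[0,0,0,0,0,0,0]]'
```

```text
[ 25.06936811  31.03318293 100.05399318 -81.4179076   33.85728209
  19.14362172]
time_s: 7.62
position: [0.5726, 0.2416, 0.1291]
tool_rot: [[-0.582, 0.313, 0.751], [0.181, 0.95, -0.255], [-0.793, -0.013, -0.609]]
ft_force: [-0.1, 0.0, -1.1]
grip_width: 0.0459
gripper_force: 43.8
time_s: 8.12
position: [0.5576, 0.2444, 0.1339]
tool_rot: [[-0.584, 0.315, 0.748], [0.182, 0.949, -0.258], [-0.791, -0.015, -0.611]]
ft_force: [-1.0, -6.4, -9.3]
grip_width: 0.0449
gripper_force: 46.6
```

```bash
python3 -m jog '[[0,0,0,0.0012,-0.0019,0.0017,0],[0,0,0,0,0,0,0]]'; python3 -c "
from h import *
print(observe()['q']);w=grab('wrist');save(w,'w4',s=1.42)"
```

```text
time_s: 8.38
position: [0.5594, 0.2434, 0.1339]
tool_rot: [[-0.581, 0.313, 0.752], [0.181, 0.95, -0.256], [-0.794, -0.013, -0.608]]
ft_force: [0.1, -0.8, -1.6]
grip_width: 0.0456
gripper_force: 45.5
[ 26.01064599  29.60282191 101.05328771 -80.45651037  34.56534077
  18.65800318]
```

View pics/w4.png

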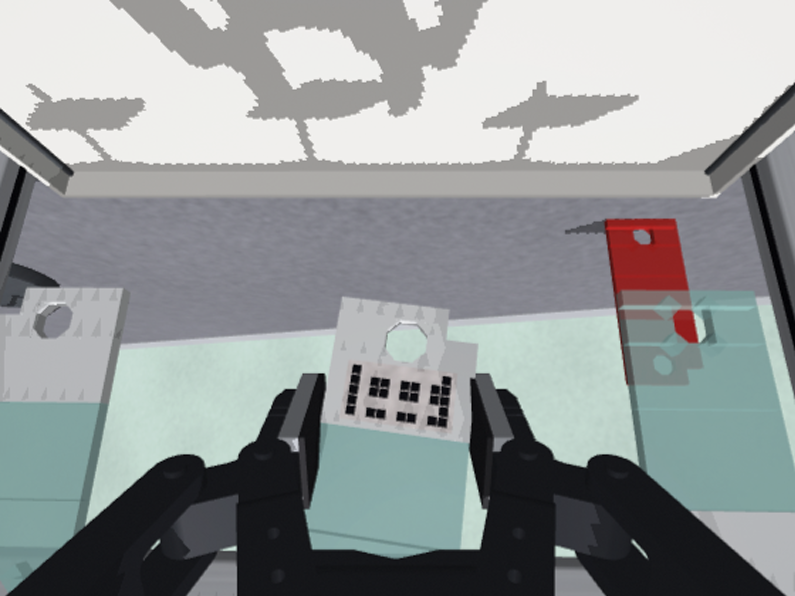

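The force is almost gone and the plate is still held, with the frosted-end corners at (343,298) and (478,346). I'll solve its pose in the hand.

```bash
cat > pnp.py <<'E'
from h import *
w=load('wrist')
O=np.array([(55,22.5,2.5),(55,-12.5,2.5),(45,-12.5,2.5),(45,-22.5,2.5),(43,0,2.5),(15,22.5,2.5),(15,-22.5,2.5),(35,17,2.5),(17,17,2.5),(35,-17,2.5),(17,-17,2.5)])/1000
I=np.array([(343,298),(449,309),(447,341),(478,346),(407,343),(322,422),(470,444),(351,364),(346,415),(452,376),(445,429)])/1.42
K=np.array(w['mtx']);D=np.array(w['dist_coeffs'],float)
_,rv,tv=cv2.solvePnP(O,I,K,D)
e,_=cv2.projectPoints(O,rv,tv,K,D);print('err',np.abs(e[:,0]-I).max())
Rc=cv2.Rodrigues(np.array(w['rvec'],float))[0];tc=np.array(w['tvec'],float).ravel()
Rp=Rc.T@cv2.Rodrigues(rv)[0];tp=Rc.T@(tv.ravel()-tc)
s=observe();Rt=np.array(s['tool_rot']);pt=np.array(s['position'])
print('mid',tp,'hole',tp+Rp@[-.043,0,0]);print(Rp.round(3))
A=Rt.T@Rp;b=Rt.T@(tp-pt);print('plate in tool',A.round(3).tolist(),b.round(4))
np.savez('pit.npz',A=A,b=b)
X=np.array([.957,-.29,0]);hp=tp+Rp@[-.043,0,0]-np.array([.556,.235,.2]);print('hole rel peg: out',-hp@X,'lat(stand y)',hp@[.29,.957,0],'z',hp[2])
E
python3 pnp.py
```

```text
err 2.982823600590791
mid [0.55860961 0.24137989 0.15999312] hole [0.56562256 0.23381146 0.20173684]
[[-0.163 -0.248 -0.955]
 [ 0.176 -0.96   0.219]
 [-0.971 -0.132  0.2  ]]
plate in tool [[0.897, 0.076, 0.435], [0.128, -0.987, -0.093], [0.423, 0.14, -0.895]] [-0.0207 -0.0025 -0.0159]
hole rel peg: out -0.00955346325071429 lat(stand y) 0.00165311259637565 z 0.0017368365424142995
```

The in-hand pose makes sense. The closing pads pushed the plate back along the peg, so the hole is still about 14 mm behind the bend. I'll pull it level first, then climb.

```bash
python3 -m jog '[[0,0,0,0.001,-0.0015,0.0008,0],[0,0,0,0.0029,-0.0001,-0.0037,0],[0,0,0,0.0029,-0.0001,-0.0037,0],[0,0,0,0.0029,-0.0001,-0.0037,0],[0,0,0,0,0,0,0]]'
python3 -m jog '[[0,0,0,0.00135,-0.0002,-0.0059,0],[0,0,0,0.00135,-0.0002,-0.0059,0],[0,0,0,0,0,0,0]]'
```

```text
time_s: 9.05
position: [0.5449, 0.246, 0.1324]
tool_rot: [[-0.581, 0.313, 0.751], [0.181, 0.95, -0.256], [-0.794, -0.013, -0.608]]
ft_force: [0.7, -1.4, 2.3]
grip_width: 0.0446
gripper_force: 45.1
time_s: 9.43
position: [0.5339, 0.2492, 0.137]
tool_rot: [[-0.582, 0.313, 0.751], [0.181, 0.95, -0.256], [-0.793, -0.013, -0.609]]
ft_force: [0.2, 0.7, -0.7]
grip_width: 0.0448
gripper_force: 45.7
```

```bash
python3 -m jog '[[0,0,0,0.00135,-0.0002,-0.0059,0],[0,0,0,0.00135,-0.0002,-0.0059,0],[0,0,0,0.00135,-0.0002,-0.0059,0],[0,0,0,0,0,0,0]]' && python3 -m jog '[[0,0,0,0.0027,-0.0004,-0.0118,0],[0,0,0,0.005,-0.0008,-0.022,0],[0,0,0,0.005,-0.0008,-0.022,0],[0,0,0,0.005,-0.0008,-0.022,0],[0,0,0,0,0,0,0]]'
python3 - <<'E'
from h import *
print(observe()['q']);w=grab('wrist');b=grab('top');a=grab('scene')
W=cv2.resize(w['pixels'],(480,360));A=cv2.resize(a['pixels'][190:330,240:400],(300,262));B=cv2.resize(b['pixels'][170:290,130:310],(300,200))
o=np.zeros((470,780,3),np.uint8);o[:360,:480]=W;o[:262,480:]=A;o[265:465,480:]=B
cv2.imwrite('pics/m5.png',o[:,:,::-1])
E
```

```text
time_s: 9.93
position: [0.5182, 0.2539, 0.1448]
tool_rot: [[-0.581, 0.313, 0.751], [0.181, 0.95, -0.256], [-0.793, -0.013, -0.609]]
ft_force: [-0.4, 0.8, -0.8]
grip_width: 0.0447
gripper_force: 45.7
time_s: 10.55
position: [0.4474, 0.2751, 0.179]
tool_rot: [[-0.581, 0.311, 0.752], [0.18, 0.95, -0.254], [-0.794, -0.012, -0.608]]
ft_force: [0.0, 0.3, -1.2]
grip_width: 0.0448
gripper_force: 45.7
[ 37.24060511  21.06165348 106.54362961 -72.24835736  43.63694881
  17.21107319]
```

View pics/m5.png

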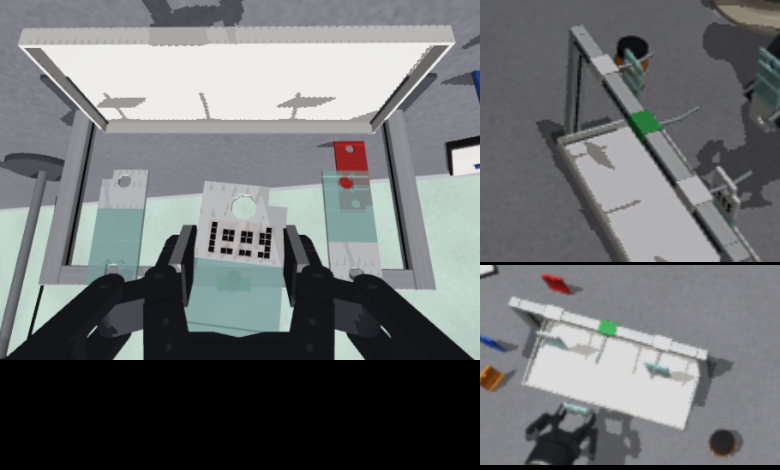

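The plate is off the peg and held the same way, with the frosted corner at (205,181). The two neighbours still hang in place. Now swing over to the reader.

```bash
python3 -m jog '[[0,0,0,-0.02,0,-0.03,0],[0,0,0,-0.02,0,-0.03,0],[0,0,0,-0.02,0,-0.03,0],[0,0.15,0,0,0,0,0],[0,0.15,0,0,0,0,0],[0,0.15,0,0,0,0,0],[0,0.15,0,0,0,0,0],[0,0.15,0,0,0,0,0],[0,0.15,0,0,0,0,0],[0,0,0,0,0,0,0]]'
cat > plan.py <<'E'
from h import *
from scipy.spatial.transform import Rotation as Ro
z=np.load('pit.npz');A,b=z['A'],z['b']
ox,oy,yaw=.4807,-.2288,np.radians(9.2);h=np.array([np.cos(yaw),np.sin(yaw),0]);u=np.array([0,0,1.]);y=np.cross(u,h)
err=np.radians(8);el=np.radians(45)-0+err   # normal nearer vertical would lean more; see below
def target(lean_err=np.radians(8),dist=.14,zoff=.008):
    X=(h+u)/2**.5;Z=(u-h)/2**.5
    a=np.radians(45)-lean_err  # angle of label normal from vertical
    best=None
    n=h*np.sin(a)+u*np.cos(a)
    n_t=A[:,2]
    # rotate tool so A2->n, spin maximising tool z downward
    R0=Ro.align_vectors([n],[n_t])[0]
    best=max((Ro.from_rotvec(n*t)*R0 for t in np.linspace(-np.pi,np.pi,721)),key=lambda r:-r.as_matrix()[2,2])
    R=best.as_matrix()
    lab=np.array([ox,oy,0])+.0849*h+.31*u-dist*X+zoff*Z
    return R,lab-R@(b+A@[.026,0,.0025]),lab
if __name__=='__main__':
    R,p,lab=target();s=observe();Rt=np.array(s['tool_rot']);pt=np.array(s['position'])
    print('target',p.round(4),'lab',lab.round(3));print(R.round(3));print('tool z lean deg',np.degrees(np.arccos(-R[2,2])))
    print('shift in tool now',(Rt.T@(p-pt)).round(4),'rotvec',(Ro.from_matrix(Rt.T@R)).as_rotvec().round(3))
    print('q',np.round(s['q'],1))
E
python3 plan.py
```

```text
time_s: 11.95
position: [0.4181, 0.2853, 0.2794]
tool_rot: [[-0.948, 0.317, 0.011], [0.316, 0.948, -0.019], [-0.016, -0.014, -1.0]]
ft_force: [-0.6, -0.1, -0.6]
grip_width: 0.045
gripper_force: 45.5
target [ 0.4563 -0.2313  0.2103] lab [ 0.461 -0.232  0.217]
[[ 0.982 -0.05  -0.181]
 [-0.057 -0.998 -0.031]
 [-0.179  0.041 -0.983]]
tool z lean deg 10.572130631584507
shift in tool now [-0.1986 -0.4768  0.0792] rotvec [ 0.27  -0.07   2.859]
q [ 21.5  15.6  75.7  -1.2  88.6 -50. ]
```

```bash
python3 -m jog '[[0,0,0,-0.015,-0.0515,0,0],[0,0,0,-0.015,-0.0515,0,0],[0,0,0,-0.015,-0.0515,0,0],[0,0,0,-0.015,-0.0515,0,0],[0,0,0,-0.015,-0.0515,0,0],[0,0,0,-0.015,-0.0515,0,0],[0,0,0,-0.015,-0.0515,0,0],[0,0,0,-0.015,-0.0515,0,0],[0,0,0,-0.015,-0.0515,0,0],[0,0,0,0,0,0,0]]' && python3 -m jog '[[0,0,0.18,0,0,0,0],[0,0,0.18,0,0,0,0],[0,0,0.18,0,0,0,0],[0,0,0.18,0,0,0,0],[0,0,0.18,0,0,0,0],[0,0,0.18,0,0,0,0],[0,0,0.18,0,0,0,0],[0,0,0.18,0,0,0,0],[0,0,0.18,0,0,0,0],[0,0,0.18,0,0,0,0]]' && python3 -m jog '[[0,0,0.18,0,0,0,0],[0,0,0.18,0,0,0,0],[0,0,0.18,0,0,0,0],[0,0,0.18,0,0,0,0],[0,0,0.18,0,0,0,0],[0,0,0.16,0,0,0,0],[0,0,0,0,0,0,0]]'; python3 plan.py
```

```text
time_s: 13.2
position: [0.3986, -0.1986, 0.2879]
tool_rot: [[-0.948, 0.318, 0.01], [0.317, 0.948, -0.02], [-0.016, -0.016, -1.0]]
ft_force: [-0.4, -0.7, -0.6]
grip_width: 0.0448
gripper_force: 45.7
time_s: 14.45
position: [0.399, -0.1947, 0.2884]
tool_rot: [[0.525, 0.851, 0.011], [0.851, -0.525, -0.02], [-0.011, 0.02, -1.0]]
ft_force: [-0.6, -0.3, -0.5]
grip_width: 0.0447
gripper_force: 45.6
time_s: 15.32
position: [0.399, -0.1949, 0.2885]
tool_rot: [[0.999, -0.035, 0.011], [-0.035, -0.999, -0.019], [0.012, 0.019, -1.0]]
ft_force: [0.5, 0.4, -1.2]
grip_width: 0.0451
gripper_force: 45.6
target [ 0.4563 -0.2313  0.2103] lab [ 0.461 -0.232  0.217]
[[ 0.982 -0.05  -0.181]
 [-0.057 -0.998 -0.031]
 [-0.179  0.041 -0.983]]
tool z lean deg 10.572130631584507
shift in tool now [0.0576 0.0329 0.0795] rotvec [-0.021 -0.192  0.017]
q [-41.1   8.2  83.9  -0.4  86.7  50.9]
```

```bash
python3 -m jog '[[0,0,0,0.005,0.011,0.027,0],[0,0,0,0.005,0.011,0.027,0],[0,0,0,0.005,0.011,0.026,0],[-0.01,-0.096,0.008,0,0,0,0],[-0.01,-0.096,0.008,0,0,0,0],[0,0,0,0,0,0,0]]'; python3 plan.py
python3 - <<'E'
from h import *
a=grab('scene');b=grab('top');w=grab('wrist')
f=lambda x,s:cv2.resize(x,s,interpolation=cv2.INTER_CUBIC)
A=f(a['pixels'][110:240,170:290],(369,400));B=f(b['pixels'][140:270,280:420],(431,400))
cv2.imwrite('pics/m6.png',np.hstack([A,B])[:,:,::-1])
E
```

```text
time_s: 16.08
position: [0.4146, -0.2303, 0.2088]
tool_rot: [[0.983, -0.047, -0.18], [-0.053, -0.998, -0.029], [-0.179, 0.038, -0.983]]
ft_force: [0.3, -0.1, -1.2]
grip_width: 0.0443
gripper_force: 45.7
target [ 0.4563 -0.2313  0.2103] lab [ 0.461 -0.232  0.217]
[[ 0.982 -0.05  -0.181]
 [-0.057 -0.998 -0.031]
 [-0.179  0.041 -0.983]]
tool z lean deg 10.572130631584507
shift in tool now [ 0.0408 -0.0009 -0.0089] rotvec [-0.002 -0.     0.004]
q [-39.1  19.3  83.   -7.9  84.9  55. ]
```

View pics/m6.png

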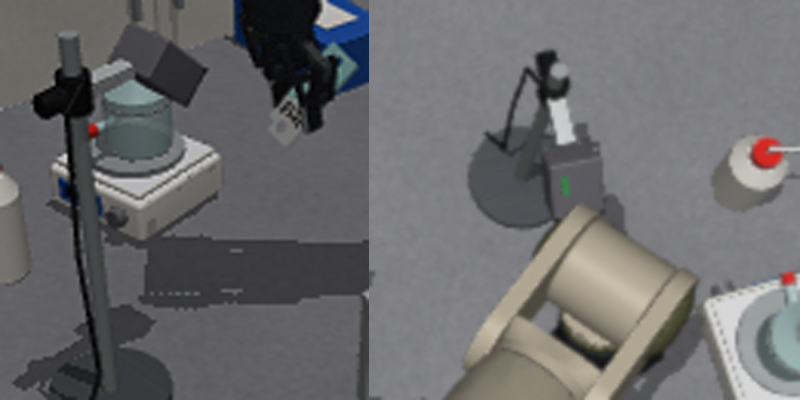

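In the scene crop the frosted end with its code is at (290,112), facing up towards the reader box at (160,65). The top view shows the wrist over the bench short of the reader. I'll check the reader fit and the label against both.

Run:
```python
from plan import *
a=load('scene');s=observe();Rt=np.array(s['tool_rot']);pt=np.array(s['position'])
c=lambda P:((proj(a,P)-[170,110])*3.077).round(0).tolist()
Pm=lambda q:pt+Rt@(b+A@np.array(q))
print('label',c(Pm([.026,0,.0025])),Pm([.026,0,.0025]));print('frost corners',c([Pm([.055,.0225,.0025]),Pm([.045,-.0225,.0025]),Pm([-.055,.0225,0]),Pm([-.055,-.0225,0])]))
X=(h+u)/2**.5;Z=(u-h)/2**.5;w=np.array([ox,oy,0])+.0849*h+.31*u
for x in(0,.062):
  for yy in(-.026,.026):
    for zz in(-.02,.02):print(x,yy,zz,c(w+x*X+yy*y+zz*Z))
```

```text
label [[294.0, 114.0]] [ 0.41852502 -0.23124068  0.21580915]
frost corners [[284.0, 146.0], [269.0, 113.0], [367.0, 74.0], [342.0, 50.0]]
0 -0.026 -0.02 [[148.0, 87.0]]
0 -0.026 0.02 [[169.0, 48.0]]
0 0.026 -0.02 [[187.0, 106.0]]
0 0.026 0.02 [[209.0, 67.0]]
0.062 -0.026 -0.02 [[107.0, 59.0]]
0.062 -0.026 0.02 [[129.0, 18.0]]
0.062 0.026 -0.02 [[147.0, 78.0]]
0.062 0.026 0.02 [[170.0, 37.0]]
```

The projections fit to within a few crop pixels, about 2 mm. Final move in.

```bash
python3 -m jog '[[0,0,0,0.012,0,-0.0025,0],[0,0,0,0.012,0,-0.0025,0],[0,0,0,0.01,-0.001,-0.002,0],[0,0,0,0.007,0,-0.002,0],[0,0,0,0,0,0,0],[0,0,0,0,0,0,0],[0,0,0,0,0,0,0],[0,0,0,0,0,0,0]]'
python3 - <<'E'
from plan import *
a=grab('scene');s=observe();Rt=np.array(s['tool_rot']);pt=np.array(s['position'])
X=(h+u)/2**.5;Z=(u-h)/2**.5;w=np.array([ox,oy,0])+.0849*h+.31*u
d=pt+Rt@(b+A@[.026,0,.0025])-w;n=Rt@A[:,2];print('label in window',d@X,d@y,d@Z,'angle',np.degrees(np.arccos(n@X)),n, np.abs(s['qvel']).max())
cv2.imwrite('pics/s7.png',cv2.resize(a['pixels'][100:240,150:310],(640,560),interpolation=cv2.INTER_CUBIC)[:,:,::-1])
E
```

```text
time_s: 17.23
position: [0.4556, -0.2321, 0.2109]
tool_rot: [[0.982, -0.052, -0.181], [-0.058, -0.998, -0.029], [-0.179, 0.039, -0.983]]
ft_force: [-0.3, 0.2, -1.1]
grip_width: 0.0446
gripper_force: 45.7
label in window -0.14011073450828976 -0.000714153582674968 0.008956610131317147 angle 8.039747539509538 [0.59396456 0.09353449 0.79903529] 0.10127844219230171
```

View pics/s7.png

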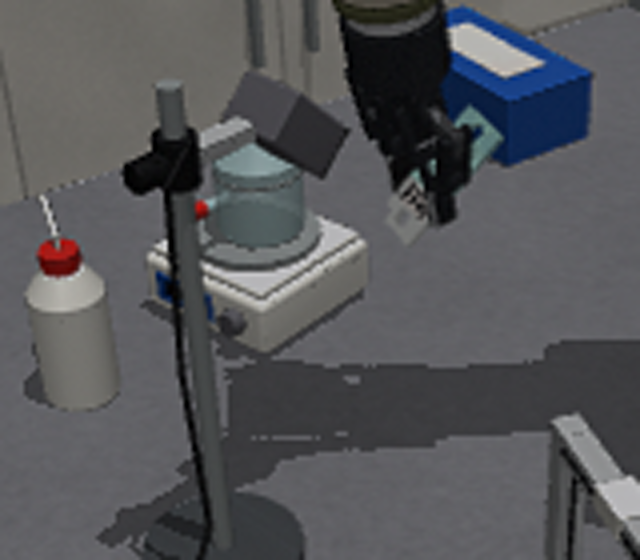

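The code at (412,195) faces up to the reader box at (290,125), held steady and clear of both. Everything is within tolerance, so I'm handing in.

```bash
python3 -c "
from rig import job;print(job.close_job())"
```

```text
the job is handed in; nothing more can be done
None
```

I handed the job in with the green-tab plate off its peg and held label up in front of the reader. By my own measurements the code is about 14 cm from the window, within 1 cm of its axis and about 8° off square; the other two plates still hung in the last stand check, and no verdict came back.

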